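Pin an artificial leg into the bench fork

ROBOT

A 6-joint arm with a two-finger parallel gripper is mounted at the origin on the work surface. World frame = base frame: x ahead of the robot, y to its left, z up, the work surface at z = 0. Lengths are in mm, angles in degrees, forces in N, time in s.
With the tool pointing down it reaches from about 300 to 850 mm from the base axis. Payload 4.2 kg.
Tool frame: the origin (TCP) lies at the very end of the fingers, on their centre line; the grasp point (between the pads) lies 19 mm behind it; x points along the fingers, z is the direction in which the jaws open and shut, and the axes are right-handed (so a half turn about x gives the same grasp; the last joint's range is limited). The gripper opens to 91 mm and grips with 3 to 60 N. Pads are 32 mm wide; open, the fingers measure 118 mm over their backs; the gripper's body (76 mm by 178 mm) begins 60 mm behind the grasp point.
Start: joints at [-69.442, 18.312, 89.639, -0, 72.044, -1.146], TCP at [212.643, -534.253, 213.976] pointing down, gripper open.
Joint ranges: [-177.97, 177.97], [-48.28, 115.42], [12.27, 149.76], [-77.06, 257.06], [2.81, 150.46], [-146.56, 146.56]. Speed limits (degrees/s): [147.25, 147.25, 180, 180, 180, 180].

INTERFACE

Orientations are given as [roll, pitch, yaw] about the fixed x, y, z axes, in that order (R = Rz(yaw) Ry(pitch) Rx(roll)).
In Python, from workcell import state, grab_frame, camera_info, env, search_frame, place_of gives the robot as it stands.
- The arm moves only by the tool drive_tool, never from a script. Its argument "plan" is a list of rows, each a list of 7 numbers: the turn, a rotation vector about the world's x, y, z in degrees, then the shift along the world's x, y, z in mm, then the finger opening in mm, from 0 to 91.2. In form: [[wx, wy, wz, dx, dy, dz, jaw], ...]. A call has 1 to 10 rows; each row is the pose to reach, as a shift and turn from the pose measured when the call began; what a row does not reach only later rows make up. A row lasts 1/8 s, in which the tool goes at most 62.5 mm and 10.7 degrees, less where a joint would pass 70% of its speed; a pose out of reach is approached as far as the arm can. A call with a gripper value outside its range is refused whole. The fingers move at their own pace and stop on an object; "grip_force" is the grip in N (left out, the last holds). Time passes only in rows, so rows that repeat a pose let the fingers close. It gives the time, the measured TCP pose, the force and the opening at its end, in the units of the state.
- state(): the state, without advancing time (a new reading comes with each control period).
- grab_frame(name): name is "scene" or "top"; returns the picture (420x560x3 uint8, red, green, blue); there is no depth.
- camera_info(name): a dict with "intrinsics" (3x3 intrinsics, pixels), "origin" and "orientation" of the camera in the world. Camera axes: x right, y down, z forward; pixel columns grow to the right and rows downward; lengths in mm; the calibration is good to about 2 mm. A picture is of the moment at which its call begins. camera_info takes no time and is no camera call.
- env.job_done(): hands the job in, once; it reports no verdict.
Trained networks look in the newest picture that a camera, given by its name, has taken for a name from the list of things; names that differ only in an ending like _2 or _b are one class to them, and where a whole thing is asked for, a point or a joint stands for the part that bears it (a point fixed in the world has none). Each returns a list of dicts, best first, with "p" (0 to 1); they miss things now and then, are a little off and sometimes report something else, mostly with a low value. They report only what shows in the picture. A call takes as long as a camera call. They do not tell look-alikes from the thing itself.
- search_frame(camera, label): "rect" ([left, top, right, bottom] as shares, 0 to 1, of the picture: columns of its width, rows of its height, round what is visible of it).
- place_of(camera, label): "location" ([column, row] as shares, 0 to 1, of the picture: columns of its width, rows of its height: a listed point, or the origin of a listed thing).
The state is a dict: "time_s": time; "qpos": joint angles; "qvel": joint speeds; "effort": joint torques, N m; "ee_pos": TCP position; "ee_rot": TCP orientation; "force": force on the tool from outside, world axes, zero at the start; "torque": the same for the moment, N m; "gripper_width": finger opening in mm.
Only numpy, scipy, OpenCV 4.12 (cv2) and the standard library are available. Lean on these libraries where they do the work, as an engineer would, in place of code of your own. Each camera call takes 0.05 s, during which the arm holds its last target. There are 200 camera calls.

TASK

On the prosthetics bench an artificial lower leg lies with its flat eye tongue between the two cheeks of the steel holding fork. Take the long slim pin with the round knob out of the wooden rack and put it down through the fork and the tongue, fully home with its flange resting on the top cheek, and let go of it.

Things in the scene. Friction and masses are not known exactly. Their poses are not given: they have to be found in the camera images.
- pin_grip (a point): Centre of the round black knob (26 mm across, 44 tall) of the upright steel pin, mass 0.18 kg. Flange below it, 48 mm wide, underside 34 mm below this point, rests on the rack top 85 mm above the bench. Shaft 18 mm across, tapered tip 94 mm below this point. z up. Rack row (85 mm pitch) runs along its y: grip along x. Wrong pins: square head (shaft too thick), T-bar (too short).
- fork_hole (a point): Hole centre at the top face of the fixed fork's upper cheek, 105 mm above the bench; z up. Two level cheeks, 80 x 80 x 10 mm, each with a 28 mm hole: upper 95 to 105 mm, lower 70 to 80 mm above the bench; free below down to 12 mm. The leg runs 440 mm along +y; its highest part, a white collar 250 mm away, is 145 mm above the bench. Place and yaw vary.
- tongue_hole (a point): Centre of the 28 mm hole at the top face (92 mm above the bench) of the leg's flat aluminium tongue, 50 mm wide, 12 mm thick, lying loose on the fork's lower cheek. At the start within 4 mm of being in line with the fork's holes. z up, +y along the leg to the foot. The leg weighs about 0.9 kg and rests in a saddle.
Things that resemble listed ones, but are neither listed nor needed, are in the scene too. What is shaped like the part that bears pin_grip but green or red is not meant.

How it is judged:
By the outcome, as a careful person would: the job done as asked, in the order asked, and still so for the second after the job is handed in, with the robot touching nothing.
It also fails if it takes over 35 s, if anything falls off the work surface, if the arm or the gripper's body presses on something with over 40 N, if the wrist force passes 120 N, or if a joint passes its speed limit or range.

## Working session

There is one attempt and no reset: what is moved stays moved. The work goes in short steps, Python scripts to look and compute and a tool call to move; the robot and the scene stay as the last step left them, time stands still between calls to the robot, and variables do not carry over. Pictures are saved under pics/ and viewed, about 8 in all and at most 12, crops included, and the job is handed in when it is done.

Besides the shell and the picture viewer there is one more tool, called after "Request:" as name([rows], argument=value, ...), one row to a line, values as JSON. drive_tool: Moves the arm, as the interface text tells. Its arguments: {"type":"object","properties":{"plan":{"type":"array"},"grip_force":{"type":"number"}},"required":["plan"]}

```bash
mkdir -p pics; ls; cat > h.py <<'E'
import numpy as np, cv2
from workcell import *
def cam(n):
    c=camera_info(n); return np.array(c["intrinsics"]),np.array(c["origin"]),c["orientation"]
def R_of(o):
    from scipy.spatial.transform import Rotation as R
    o=np.array(o,float)
    return o if o.shape==(3,3) else R.from_euler('xyz',o,degrees=True).as_matrix()
def ray(n,px):
    K,t,o=cam(n); d=R_of(o)@np.linalg.inv(K)@np.array([px[0],px[1],1.]); return t,d/np.linalg.norm(d)
def at_z(n,px,z):
    t,d=ray(n,px); return t+d*(z-t[2])/d[2]
def proj(n,p):
    K,t,o=cam(n); q=K@(R_of(o).T@(np.array(p,float)-t)); return q[:2]/q[2]
def tri(a,pa,b,pb):
    A=[];B=[]
    for n,p in((a,pa),(b,pb)):
        t,d=ray(n,p); M=np.eye(3)-np.outer(d,d); A.append(M);B.append(M@t)
    return np.linalg.solve(sum(A),sum(B))
def save(n,f):
    im=grab_frame(n); cv2.imwrite(f,cv2.cvtColor(im,cv2.COLOR_RGB2BGR)); return im
E
python3 - <<'E'
from h import *
for n in("scene","top"):
    save(n,f"pics/{n}0.png"); print(n,camera_info(n))
    for l in("pin_grip","fork_hole","tongue_hole"):
        for r in place_of(n,l)[:4]: print(l,np.round(np.array(r["location"])*[560,420],1),round(r["p"],2))
print(state())
E
```

```text
pics
scene {'intrinsics': array([[536.57269598,   0.        , 274.24122565],
       [  0.        , 536.57269598, 207.41475002],
       [  0.        ,   0.        ,   1.        ]]), 'origin': array([1400.24800006,  411.26170932,  782.23959012]), 'orientation': array([-124.57018239,    0.93038821,  120.68228622])}
pin_grip [178.3 211.2] 0.77
pin_grip [238.  170.2] 0.61
pin_grip [219.6 182.7] 0.6
fork_hole [371.5 233.4] 0.88
tongue_hole [370.1 237.9] 0.8
top {'intrinsics': array([[515.11420668,   0.        , 271.23759249],
       [  0.        , 515.11420668, 224.93511667],
       [  0.        ,   0.        ,   1.        ]]), 'origin': array([ 362.87809334,  -93.21471645, 1126.56293789]), 'orientation': array([-1.69972950e+02, -8.08288350e-03, -9.00193637e+01])}
pin_grip [354.8 273.3] 0.72
pin_grip [349.5 217.4] 0.61
pin_grip [363.8 167.8] 0.61
fork_hole [167.6 224.5] 0.7
tongue_hole [166.4 223. ] 0.78
{'time_s': 0.4, 'qpos': array([-6.94432495e+01,  1.83180926e+01,  8.96490035e+01,  2.00080704e-03,
        7.20439755e+01, -1.14646726e+00]), 'qvel': array([-0.02930702, -0.14233067, -0.01031271,  0.0474481 , -0.01746172,
       -0.0330506 ]), 'effort': array([-3.56131459e-04, -4.11892784e+01, -2.31915164e+01,  7.27272592e-02,
        3.97764542e-02, -4.31429407e-05]), 'ee_pos': array([ 212.61909846, -534.1803401 ,  213.8458953 ]), 'ee_rot': array([169.09957989,  89.988766  , 100.80218061]), 'force': array([ 0.06001017, -0.21839446, -0.03170782]), 'torque': array([ 0.01441709,  0.02553359, -0.02749561]), 'gripper_width': 91.10009574226088}
```

```bash
python3 -c "
import cv2,numpy as np
a=cv2.imread('pics/scene0.png');b=cv2.imread('pics/top0.png')
cv2.imwrite('pics/both.png',cv2.resize(np.hstack([a,b]),(800,300),interpolation=cv2.INTER_AREA))"
```

```text
(no output)
```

View pics/scene0.png

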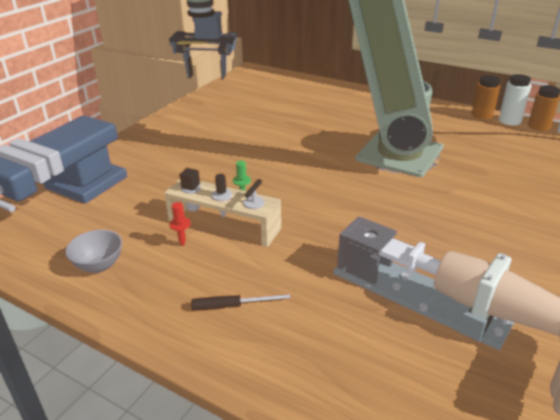

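View pics/top0.png

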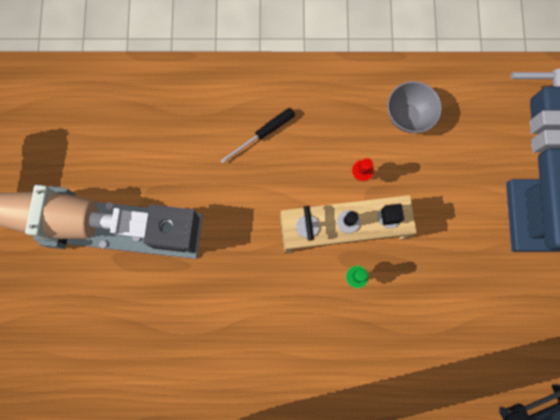

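The target is the middle rack pin with the round black knob: scene (220,183), top (350,217). Its neighbours are the square head and the T-bar, and the red and green pins are decoys. The fork is at scene (371,233), top (167,225), with the leg running to the left in the top view.

```bash
python3 - <<'E'
from h import *
def p(n,l,ref):
    o=[]
    for k in range(4):
        grab_frame(n)
        c=[np.array(r["location"])*[560,420] for r in place_of(n,l)]
        c=[x for x in c if np.hypot(*(x-ref))<10]
        if c:o.append(min(c,key=lambda x:np.hypot(*(x-ref))))
    print(n,l,np.round(o,1).tolist()); return np.mean(o,0)
for l,a,b,z in(("pin_grip",(219.6,182.7),(349.5,217.4),119),("fork_hole",(371.5,233.4),(167.6,224.5),105),("tongue_hole",(370,238),(166.4,223),92)):
    a=p("scene",l,np.array(a));b=p("top",l,np.array(b))
    print(l,"tri",tri("scene",a,"top",b).round(1),"scene",at_z("scene",a,z).round(1),"top",at_z("top",b,z).round(1))
for q in((281,210),(413,197),(285,250),(415,237)): print("rack",at_z("top",q,85).round(0))
for q in((150,205),(199,210),(196,257),(147,249)): print("fork",at_z("top",q,105).round(0))
a=cv2.imread('pics/top0.png');s=cv2.imread('pics/scene0.png')
A=cv2.resize(a[190:270,130:215],None,fx=4.6,fy=4.6,interpolation=cv2.INTER_CUBIC)
B=cv2.resize(a[180:260,270:430],(800,400))[:, :]
C=cv2.resize(s[210:290,325:410],None,fx=4.6,fy=4.6,interpolation=cv2.INTER_CUBIC)
cv2.imwrite('pics/crop1.png',np.hstack([A,C])); cv2.imwrite('pics/crop2.png',B)
E
```

```text
scene pin_grip [[219.2, 181.2], [218.3, 182.6], [220.0, 182.1], [218.7, 181.4]]
top pin_grip [[350.9, 218.7], [350.4, 217.5], [350.6, 216.9], [352.2, 218.4]]
pin_grip tri [ 554.8 -252.2  122.6] scene [ 550.3 -256.3  119. ] top [ 555.3 -252.3  119. ]
scene fork_hole [[373.5, 230.7], [372.1, 233.8], [369.1, 231.8]]
top fork_hole [[168.6, 228.2], [166.7, 226.4], [164.7, 225.1], [163.7, 224.0]]
fork_hole tri [540.7 120.6 105.2] scene [539.2 122.5 105. ] top [541.6 118.6 105. ]
scene tongue_hole [[368.0, 236.8], [370.2, 237.8], [370.7, 238.1], [370.5, 237.3]]
top tongue_hole [[165.8, 227.3], [170.2, 225.1], [167.6, 227.5], [164.1, 224.1]]
tongue_hole tri [543.1 120.2  92.6] scene [541.8 120.9  92. ] top [543.6 119.3  92. ]
rack [ 578. -114.   85.]
rack [ 606. -387.   85.]
rack [ 495. -121.   85.]
rack [ 522. -387.   85.]
fork [585. 152. 105.]
fork [574.  53. 105.]
fork [479.  56. 105.]
fork [495. 155. 105.]
```

View pics/crop1.png

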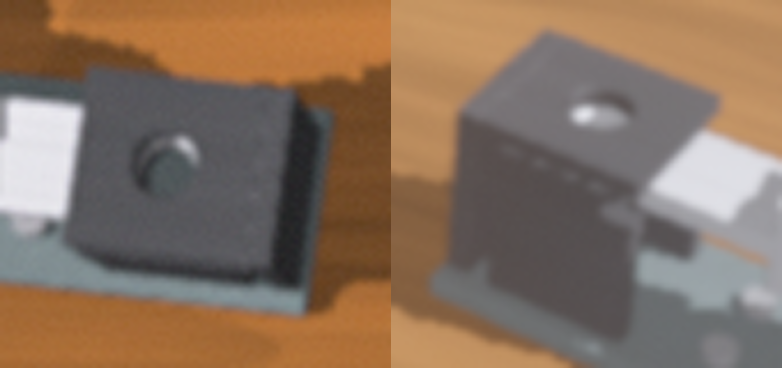

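View pics/crop2.png

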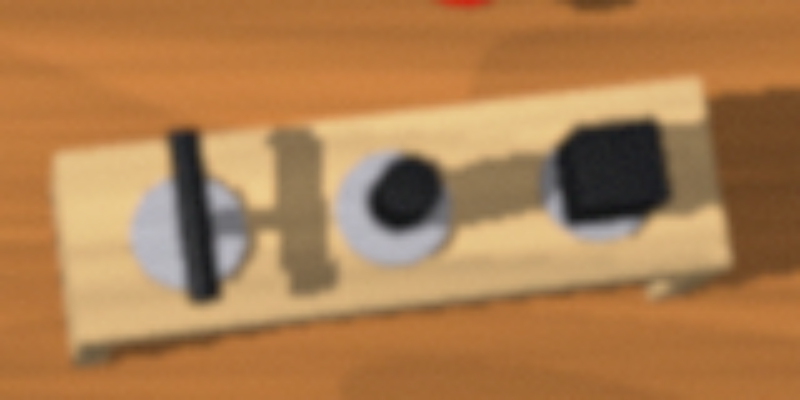

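```bash
python3 - <<'E'
from h import *
print("flange",at_z("top",(348.8,221.6),90).round(1)," knob",at_z("top",(351,218.6),122).round(1),at_z("scene",(220.5,184),119).round(1))
print("forktop",at_z("top",(166.2,225.5),105).round(1),"scene",at_z("scene",(371.3,233.9),105).round(1), tri("scene",(371.3,233.9),"top",(166.2,225.5)).round(1))
s=cv2.imread('pics/scene0.png')
for p in([555,-252,119],[555,-252,90],[541,120,105]): print(proj("scene",p).round(1),proj("top",p).round(1))
C=cv2.resize(s[160:220,160:290],None,fx=6,fy=6,interpolation=cv2.INTER_CUBIC); cv2.imwrite('pics/crop3.png',C)
E
```

```text
flange [ 553.  -252.1   90. ]  knob [ 553.2 -251.7  122. ] [ 556.5 -247.7  119. ]
forktop [542.4 118.1 105. ] scene [545.2 124.3 105. ] [542.1 120.9 101.6]
[219.4 183.2] [350.9 218. ]
[220.3 193.6] [348.7 220.7]
[370.1 232.2] [165.2 226.2]
```

View pics/crop3.png

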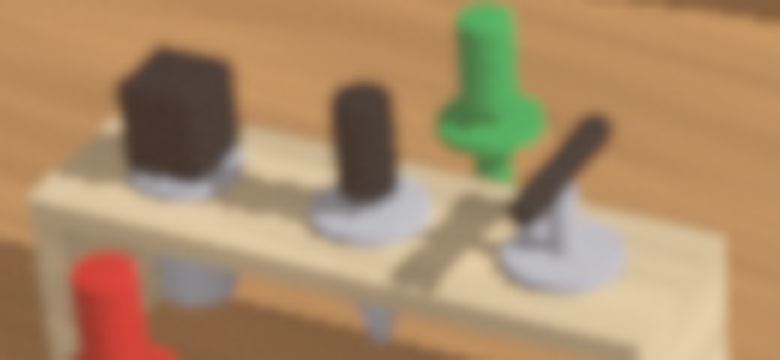

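```bash
python3 - <<'E'
from h import *
s=state();R=R_of(s["ee_rot"]);print(R.round(3), np.degrees(np.arctan2(R[1,2],R[0,2])))
print("green",at_z("top",(357,276),110).round(),"red",at_z("top",(363,170),110).round())
E
```

```text
[[ 0.     0.929  0.37 ]
 [-0.     0.37  -0.929]
 [-1.     0.     0.   ]] -68.29698840875079
green [ 440. -262.  110.] red [ 657. -281.  110.]
```

Request:
drive_tool([
  [0,0,9,42,35,0,91],
  [0,0,18,85,70,0,91],
  [0,0,27,128,106,0,85],
  [0,0,36,171,141,0,80],
  [0,0,45,214,177,0,75],
  [0,0,54,257,212,0,70],
  [0,0,63,300,248,0,65],
  [0,0,72,330,273,0,62],
  [0,0,75.2,342,283,0,62],
  [0,0,75.2,342,283,0,62],
], grip_force=30)

```text
time_s: 4.05
ee_pos: [554.7, -251.1, 213.7]
ee_rot: [-169.3, 90.0, -162.4]
force: [-0.2, -0.9, -0.2]
gripper_width: 62.1
```

```bash
python3 - <<'E'
from h import *
s=state();R=R_of(s["ee_rot"]);print(s["time_s"],s["ee_pos"],s["qpos"].round(1),s["force"],R[:,0].round(3),np.degrees(np.arctan2(R[1,2],R[0,2])))
a=save("scene","pics/s1.png");b=save("top","pics/t1.png")
# where tool tip should project, for calibration
print(proj("scene",s["ee_pos"]),proj("top",s["ee_pos"]))
B=cv2.cvtColor(np.hstack([cv2.resize(a[100:240,150:290],(400,400),interpolation=2),cv2.resize(b[150:290,280:420],(400,400),interpolation=2)]),4);cv2.imwrite("pics/c4.png",B)
E
```

```text
4.05 [ 554.69946505 -251.07605866  213.70779189] [-25.4  21.4  85.   -0.   73.6 -32.3] [-0.19725994 -0.92571877 -0.22614366] [-0.001 -0.    -1.   ] 6.9063551888791315
[216.64643987 147.34023768] [358.34823538 208.36023866]
```

View pics/c4.png

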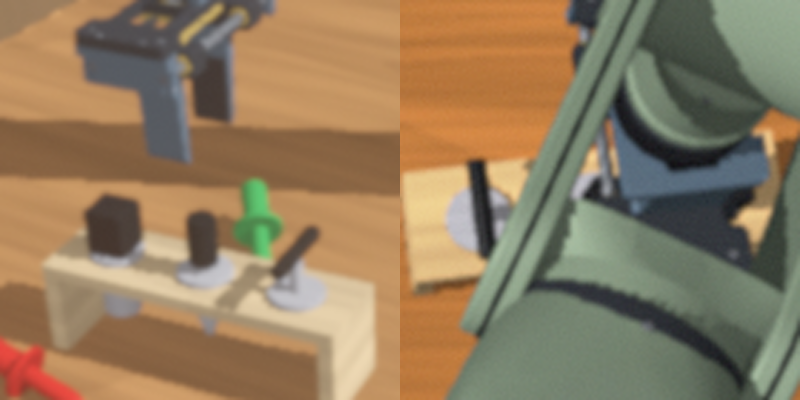

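The gripper is in line above the black-knob pin. The red decoy has toppled over beside the rack, but it isn't in the way.

Request:
drive_tool([
  [0,0,0,0,0,-40,62],
  [0,0,0,0,0,-80,62],
  [0,0,0,0,0,-100,62],
  [0,0,0,0,0,-108,62],
  [0,0,0,0,0,-108,50],
  [0,0,0,0,0,-108,10],
  [0,0,0,0,0,-108,10],
  [0,0,0,0,0,-108,10],
  [0,0,0,0,0,-108,10],
  [0,0,0,0,0,-108,10],
], grip_force=40)

```text
time_s: 5.4
ee_pos: [553.8, -252.2, 106.6]
ee_rot: [-116.9, 89.9, -110.1]
force: [-1.4, 0.6, 5.0]
gripper_width: 25.2
```

Request:
drive_tool([
  [0,0,0,0,0,20,10],
  [0,0,0,0,0,60,10],
  [0,0,0,0,0,100,10],
  [0,0,0,0,0,135,10],
  [0,0,0,0,50,135,10],
  [0,0,0,0,100,135,10],
  [0,0,0,0,150,135,10],
  [0,0,0,0,200,135,10],
  [0,0,0,0,200,135,10],
])

```text
time_s: 6.52
ee_pos: [553.4, -49.0, 240.9]
ee_rot: [157.4, 89.9, 164.4]
force: [-0.8, 0.6, -2.5]
gripper_width: 25.6
```

```bash
python3 - <<'E'
from h import *
s=state();print(s["time_s"],s["ee_pos"],s["force"],s["torque"],s["gripper_width"])
a=save("scene","pics/s2.png");b=save("top","pics/t2.png")
for l in ["pin_grip"]:
  for n in("scene","top"): print([ (np.round(np.array(r["location"])*[560,420],1),round(r["p"],2)) for r in place_of(n,l)[:4]])
e=s["ee_pos"];
for dz in(12.4,-81.6): print(proj("scene",e+[0,0,dz]),proj("top",e+[0,0,dz]))
cv2.imwrite("pics/c5.png",cv2.cvtColor(np.hstack([cv2.resize(a[80:240,210:370],(400,400),interpolation=2),cv2.resize(b[130:290,180:340],(400,400),interpolation=2)]),4))
E
```

```text
6.525 [553.35161452 -48.97356373 240.87413415] [-0.7962447   0.58792799 -2.48285895] [-0.0315032  -0.15409635 -0.0685487 ] 25.55999659622999
[(array([148.6, 220.1]), 0.76), (array([296.5, 151.6]), 0.64)]
[(array([403.2, 171.2]), 0.96), (array([381.9, 309.6]), 0.86)]
[296.30001227 152.67014927] [245.6125394  204.46014594]
[295.9882     191.44653648] [248.01205823 214.93620895]
```

View pics/c5.png

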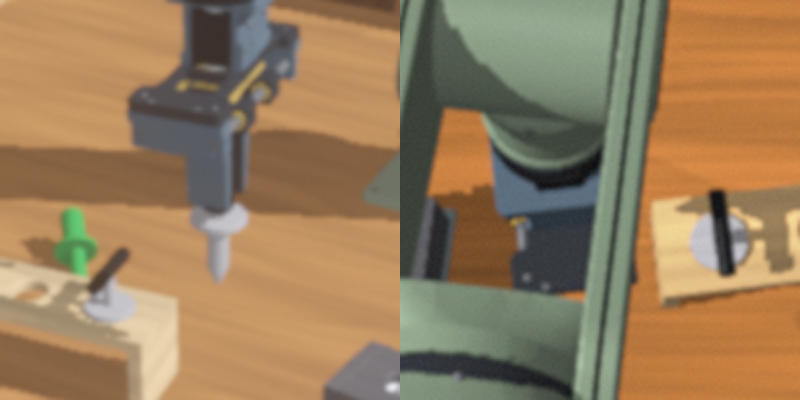

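Request:
drive_tool([
  [0,0,0,-3,45,0,10],
  [0,0,0,-6,90,0,10],
  [0,0,0,-9,135,0,10],
  [0,0,0,-11.5,165,0,10],
  [0,0,0,-11.5,169.5,-20,10],
  [0,0,0,-11.5,169.5,-38,10],
  [0,0,0,-11.5,169.5,-40,10],
  [0,0,0,-11.5,169.5,-40,10],
])

```text
time_s: 7.72
ee_pos: [542.8, 115.7, 201.5]
ee_rot: [-114.8, 89.9, -108.1]
force: [0.3, -0.4, -1.1]
gripper_width: 25.5
```

```bash
python3 - <<'E'
from h import *
s=state();print(s["time_s"],s["ee_pos"],s["force"],s["torque"],s["gripper_width"])
a=save("scene","pics/s3.png");b=save("top","pics/t3.png")
e=s["ee_pos"]
for dz in(12.4,-21.6,-81.6): print(dz,(proj("scene",e+[0,0,dz])-[325,160])*5)
o=np.array([542,120.5,105]); print("hole",(proj("scene",o)-[325,160])*5)
for l in("fork_hole","tongue_hole"): print(l,[(np.array(r["location"])*[560,420]).round(1) for r in place_of("scene",l)])
cv2.imwrite("pics/c6.png",cv2.cvtColor(cv2.resize(a[160:280,325:445],(600,600),interpolation=2),4))
E
```

```text
7.725 [542.81371433 115.68785438 201.49060076] [ 0.33549765 -0.38933452 -1.09501474] [-0.00435694 -0.12349875  0.01297223] 25.52216013965523
12.4 [237.15266048 138.87846178]
-21.6 [229.69635555 210.74004699]
-81.6 [217.17293953 331.43689822]
hole [225.78998008 362.6689739 ]
fork_hole [array([369.7, 232.7])]
tongue_hole []
```

View pics/c6.png

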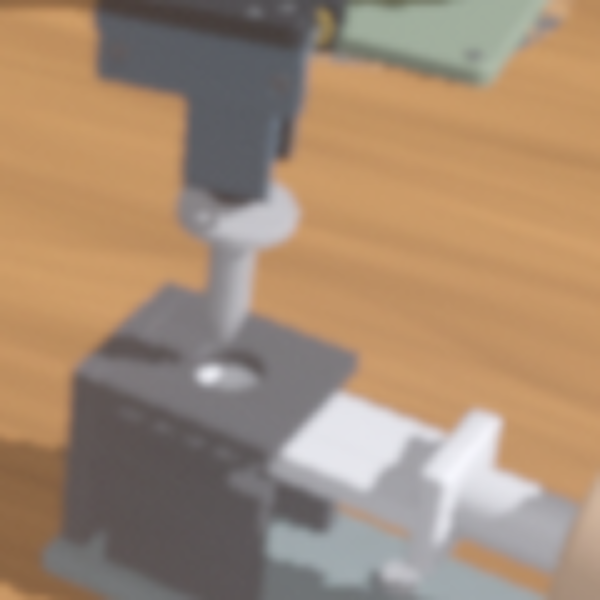

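```bash
python3 - <<'E'
from h import *
s=state();print(s["ee_pos"],s["qvel"].round(2))
f=lambda u,v,z:at_z("scene",(325+u/5,160+v/5),z)
print("hole",f(229,369,105).round(1))
print("tip",f(227,344,119.9).round(1),"flange",f(238,213,201.5-19).round(1))
a=cv2.imread("pics/s3.png")[160:280,325:445]
c=cv2.resize(a[30:85,25:75],(800,880),interpolation=2)[:600]; 
c=cv2.resize(a[35:82,28:70],None,fx=12.5,fy=12.5,interpolation=2); cv2.imwrite("pics/c7.png",c)
E
```

```text
[542.781612   116.23079842 201.94879802] [ 0.26  0.02  0.17 -0.01 -0.07 -0.06]
hole [545.4 123.3 105. ]
tip [548.9 122.5 119.9] flange [546.4 120.4 182.5]
```

View pics/c7.png

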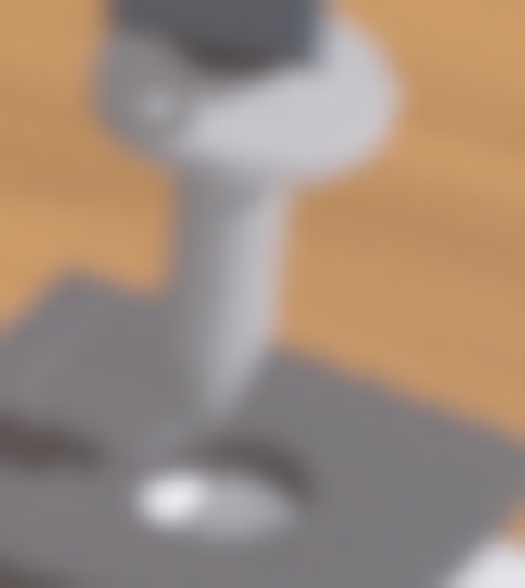

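```bash
python3 - <<'E'
from h import *
s=state();e=s["ee_pos"];print(e)
h=at_z("scene",(371,234.1),105);t=at_z("scene",(369.6,229.4),e[2]-81.6);f=at_z("scene",(372.8,203),e[2]-18)
print(h,t,f,"hole-tip",h-t,"hole-fl",h-f)
E
```

```text
[542.781612   116.23079842 201.94879802]
[546.12346459 124.04972811 105.        ] [552.16388837 122.05970775 120.34879802] [549.60696406 122.0240826  183.94879802] hole-tip [ -6.04042378   1.99002035 -15.34879802] hole-fl [ -3.48349947   2.02564551 -78.94879802]
```

Request:
drive_tool([
  [0,0,0,-1.8,2.6,0,10],
  [0,0,0,-1.8,2.6,-4,10],
  [0,0,0,-1.8,2.6,-9,10],
  [0,0,0,-1.8,2.6,-14,10],
  [0,0,0,-1.8,2.6,-19,10],
  [0,0,0,-1.8,2.6,-22,10],
  [0,0,0,-1.8,2.6,-22,10],
])

```text
time_s: 8.8
ee_pos: [540.8, 118.8, 179.6]
ee_rot: [-96.3, 89.9, -89.6]
force: [0.8, 0.5, -2.4]
gripper_width: 25.3
```

```bash
python3 - <<'E'
from h import *
s=state();print(s["time_s"],s["ee_pos"],s["force"],s["torque"],s["gripper_width"])
a=save("scene","pics/s4.png")
s=state();print(s["time_s"],s["ee_pos"],s["force"])
cv2.imwrite("pics/c8.png",cv2.cvtColor(cv2.resize(a[190:260,335:405],(700,600),interpolation=2),4))
E
```

```text
8.8 [540.84368893 118.76693154 179.63486597] [ 0.8100764   0.51412942 -2.44506649] [-0.00678839 -0.12597766  0.02283177] 25.29204620130878
8.85 [540.99917083 118.79656133 179.88798092] [-0.68101914  0.4543464  -1.9764178 ]
```

View pics/c8.png

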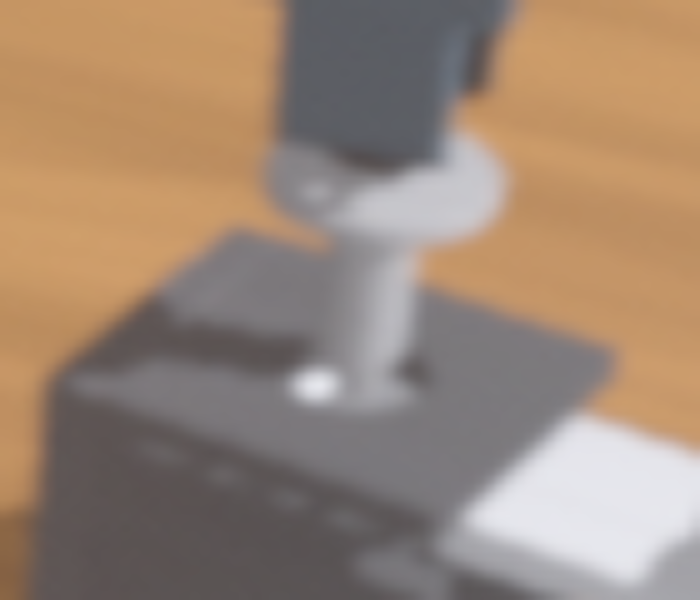

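Request:
drive_tool([
  [0,0,0,0.8,-1.5,0,10],
  [0,0,0,0.8,-1.5,-4,10],
  [0,0,0,0.8,-1.5,-8,10],
  [0,0,0,0.8,-1.5,-12,10],
  [0,0,0,0.8,-1.5,-16,10],
  [0,0,0,0.8,-1.5,-16,10],
])

```text
time_s: 9.6
ee_pos: [541.5, 117.3, 163.4]
ee_rot: [-117.7, 89.9, -110.9]
force: [-0.1, -0.7, -1.6]
gripper_width: 25.2
```

Request:
drive_tool([
  [0,0,0,0,0,-5,10],
  [0,0,0,0,0,-10,10],
  [0,0,0,0,0,-15,10],
  [0,0,0,0,0,-20,10],
  [0,0,0,0,0,-20,10],
])

```text
time_s: 10.22
ee_pos: [541.2, 117.2, 142.8]
ee_rot: [-145.9, 89.9, -139.2]
force: [0.3, -0.5, -1.6]
gripper_width: 25.2
```

Request:
drive_tool([
  [0,0,0,0,0,-5,10],
  [0,0,0,0,0,-10,10],
  [0,0,0,0,0,-13,10],
  [0,0,0,0,0,-15,10],
  [0,0,0,0,0,-16,10],
  [0,0,0,0,0,-16,10],
])

```text
time_s: 10.98
ee_pos: [541.2, 117.2, 126.9]
ee_rot: [-145.3, 89.9, -138.6]
force: [-0.2, 0.1, -2.3]
gripper_width: 25.3
```

Request:
drive_tool([
  [0,0,0,0,0,-1,10],
  [0,0,0,0,0,-1.5,10],
  [0,0,0,0,0,-1.5,10],
])

```text
time_s: 11.35
ee_pos: [541.4, 117.2, 126.6]
ee_rot: [-114.3, 89.9, -107.6]
force: [-2.9, -0.7, 5.0]
gripper_width: 24.8
```

Contact came at the expected seating height: 126.6 mm, with 5 N upward. Releasing and moving away.

Request:
drive_tool([
  [0,0,0,0,0,0,40],
  [0,0,0,0,0,0,62],
  [0,0,0,0,0,0,62],
  [0,0,0,0,0,0,62],
  [0,0,0,0,0,25,62],
  [0,0,0,0,0,65,62],
  [0,0,0,0,0,110,62],
  [0,0,0,0,-45,130,62],
  [0,0,0,0,-95,130,62],
  [0,0,0,0,-150,130,62],
])

```text
time_s: 12.6
ee_pos: [541.4, -33.9, 257.0]
ee_rot: [-64.8, 89.9, -58.0]
force: [0.7, -1.2, -0.4]
gripper_width: 61.9
```

```bash
python3 - <<'E'
from h import *
s=state();print(s["time_s"],s["ee_pos"],s["force"],s["gripper_width"])
a=save("scene","pics/s5.png");b=save("top","pics/t5.png")
for n in("scene","top"):print([(np.array(r["location"])*[560,420]).round(1) for r in place_of(n,"pin_grip")],proj(n,[541.3,117.2,139]))
cv2.imwrite("pics/c9.png",cv2.cvtColor(np.hstack([cv2.resize(a[180:300,320:440],(400,400),interpolation=2),cv2.resize(b[170:290,100:220],(400,400),interpolation=2)]),4))
E
```

```text
12.6 [541.44482487 -33.86383711 256.9544609 ] [ 0.67897916 -1.1651129  -0.37322293] 61.8506876761963
[array([238.4, 170.8]), array([371.1, 217.3])] [370.19475349 218.59685073]
[array([382. , 313.4])] [163.12582841 223.0439929 ]
```

View pics/c9.png

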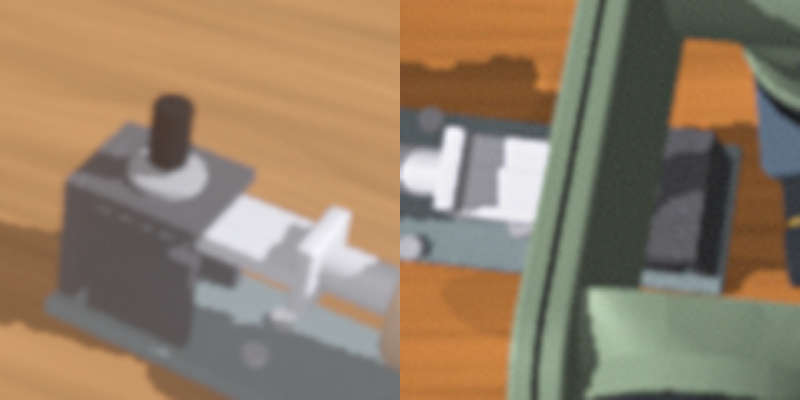

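```bash
python3 - <<'E'
import cv2,numpy as np
for f in("scene0","s1","s2","s3","s4","s5","top0","t1","t2","t3","t5"):
    a=cv2.imread(f"pics/{f}.png").astype(int);o=[f]
    for m in((a[...,2]>150)&(a[...,1]<50)&(a[...,0]<50),(a[...,1]>100)&(a[...,2]<60)&(a[...,0]<90)):
        y,x=np.nonzero(m);o.append((x.mean().round(1),y.mean().round(1),len(x)) if len(x) else None)
    print(o)
a=cv2.imread("pics/s5.png");b=cv2.imread("pics/t5.png");cv2.imwrite("pics/c10.png",cv2.resize(np.hstack([a,b])[:,:],(800,300),interpolation=3))
E
```

```text
['scene0', None, None]
['s1', None, None]
['s2', None, None]
['s3', None, None]
['s4', None, None]
['s5', None, None]
['top0', (np.float64(362.1), np.float64(169.4), 310), (np.float64(356.8), np.float64(276.5), 337)]
['t1', None, None]
['t2', (np.float64(387.3), np.float64(173.4), 307), (np.float64(374.1), np.float64(302.3), 357)]
['t3', (np.float64(379.4), np.float64(172.9), 147), (np.float64(374.2), np.float64(301.9), 354)]
['t5', (np.float64(383.9), np.float64(173.9), 230), (np.float64(374.2), np.float64(302.3), 360)]
```

View pics/c10.png

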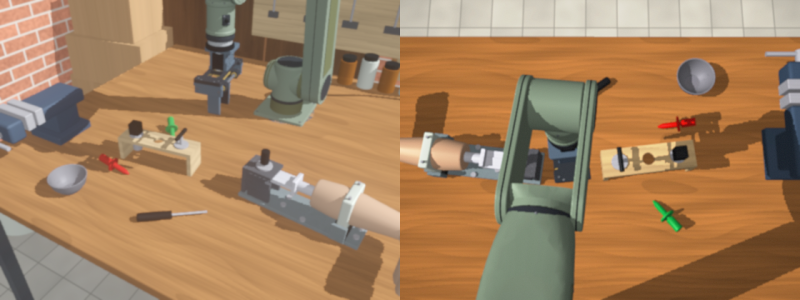

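The pin is seated and upright with the gripper clear. The red and green decoys are lying still on the bench.

```bash
python3 -c "
from workcell import *
print(env.job_done(), state()['time_s'])"
```

```text
the job is handed in; nothing more can be done
the job is handed in; nothing more can be done
```

The round-knob pin is now down through the fork and the leg's tongue, and I've released it and handed the job in. I gripped it across the rack row (25 mm opening on the 26 mm knob), lowered it into the fork's holes, let go, lifted clear and moved aside.

**Last checks:**
- **Seating:** on the way down no contact force showed until 126.6 mm tool height, exactly where the flange should meet the top cheek. There it pushed back with about 5 N.
- **After release:** the scene camera shows the pin upright with its flange on the cheek. The knob was seen at (371, 217), against (370, 219) predicted. The gripper is well away, and the clock read about 12.6 s.

**Checks that failed or disagreed:**
- **Top camera:** the arm blocked its view of the seated pin, so the visual check comes from the scene camera only.
- **Hole position:** the estimates differed by a few mm between cameras, so I corrected from close up.
- **Decoys:** the red and green pins, which stood upright at the start, toppled early on and now lie on the bench. The gripper's path stayed clear of the red one, and I saw no sign that the arm touched either. In the last pictures they had stopped moving.

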